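# Plug the drive pin into the tester's carriage and hold it in the ball detent

### The job

Pull the red-handled drive pin out of the grey rack, plug it fully home into the socket on top of the parked carriage, and without pushing the carriage by hand use the pin as a handle to slide the carriage along the rail towards the tester's head until it clicks into the notch marked by the red line on the yellow strip; do not run it past the notch. Finish while still gripping the pin, with the carriage held still in the notch. Leave the other two pins in the rack, and the two weights, the amber jar and the sample tray where they are.

Things in the scene. Friction and masses are not known exactly. Their poses are not given: they have to be found in the camera images.
- drive_pin: Loose drive pin, 80 to 150 g, upright in one of the rack's three holes (which one varies). Origin: centre of its lower tip, z up along it. Round steel stem 12 mm across, tip tapered over 4 mm; from z = 45 to 115 mm a red rectangular handle, 18 mm thick (its x) by 26 mm wide (its y), its underside a shoulder. Best pinched across the 18 mm from above.
- pin_grip (a point): Middle of the red handle, 80 mm above the drive pin's tip, on its axis.
- rack: Fixed grey rack, 46 mm (x) by 170 mm (y) by 55 mm high, with three upright holes, 15 mm across and 47 mm deep, in a row along its y at -55, 0 and 55 mm. Origin: centre of its underside, on the table. The pins hang by their handles' shoulders on the rack's top, their tips 10 mm above the origin.
- hook_pin: Another pin in the rack: same stem, round blue handle 20 mm in diameter, 50 mm tall; top 95 mm above its tip. Origin at its tip. Leave it there.
- clamp_pin: Another pin in the rack: same stem, round yellow handle 22 mm in diameter and 30 mm tall with a thin 12 mm steel post above it; top 100 mm above its tip. Origin at its tip. Leave it there.
- bed: The tester, fixed: white bed, x -50 to 70 mm, y -430 to 250 mm, its top 45 mm above its origin on the table, with a steel rail 20 mm wide and 12 mm high along y over x = 0. The white test head with the screen stands on it at y -250 to -420 mm, x -55 to 122 mm, top 195 mm above the table. x points away from the robot, y to the robot's left, turned by up to 9 degrees.
- carriage: Carriage on the rail: aluminium block 50 x 50 mm, 58 mm tall, on a 56 mm square foot; an arm on its +x side holds the ball plunger and a red pointer. Origin: on the rail's centre line at the rail's top, 57 mm above the table; axes as the bed's. It slides only along the bed's y and must travel in -y (towards the head), 100 to 250 mm. Sliding takes about 1 N.
- socket (a point): Centre of the mouth of the carriage's socket, on its top face, 115 mm above the table: round hole 15 mm in diameter with a 2 mm chamfer, 47 mm deep. With the drive pin fully home its shoulder rests on this face and its tip is 45 mm below this point.
- index (a point): The carriage's ball plunger: the point that must stand at the notch. 40 mm to the +x side of the socket's axis.
- notch: The notch, in a yellow strip 50 mm long on the bed, a red line across it; its place along y varies. Origin: the notch's centre, on the bed's top; axes as the bed's. Ridges stand 7 mm before and after it: the ball meets the first 14 mm before the notch; going over takes 6 to 10 N, then it snaps in; the second resists as much. In place when index has the same y in this frame.
- weight_big: Loose steel 1 kg test weight, 52 mm across, 60 mm tall, left of the rack and nearer to the robot. Origin: centre of the underside. Leave alone.
- weight_small: Loose steel 0.5 kg test weight, 42 mm across, 48 mm tall, in front of the tester. Leave alone.
- sample_tray: Shallow steel sample tray, 130 x 100 x 30 mm, in front of the tester. Leave alone.
- jar: Small amber jar, 56 mm across, 60 mm tall, left of the rack. Leave alone.
Mind the look-alikes: they are no part of the job. Of the things shaped like the drive_pin, the red one is meant.

How it is judged (in metres and radians):
On the way, in this order (a step that is already met when the one before it is completed fails the run):
1. the drive pin is pulled clear out of the rack, held by the fingers (z of drive_pin in the frame of rack above 0.06 m and contact force between the fingers and drive_pin above 3 N), for 0.1 s.
2. the drive pin is fully home in the socket of the carriage, which is still parked (horizontal distance between drive_pin and socket below 0.006 m and z of drive_pin in the frame of socket below -0.037 m and angle between drive_pin's own z axis and vertical below 0.14 rad and distance of socket from where it was at the start of the episode below 0.012 m), for 0.1 s.
3. the carriage sits in the notch, the pin home in its socket and gripped (horizontal distance between drive_pin and socket below 0.006 m and z of drive_pin in the frame of socket below -0.037 m and angle between drive_pin's own z axis and vertical below 0.14 rad and y of index in the frame of notch between -0.0035 and 0.0035 m and contact force between the fingers and drive_pin above 3 N), for 0.4 s.
At the end, for the whole second after the job is handed in: The gripper still grips the drive pin (more than 3 N), the pin stands in the carriage's socket within 8 mm of fully home (tilt below 8 degrees), and the carriage stands still within 3.5 mm of the notch; the other two pins are within 20 mm, the weights, jar and tray within 30 mm of where they were (all of step 3 and linear speed of carriage below 0.01 m/s and distance of each of hook_pin, clamp_pin from where it was at the start of the episode below 0.02 m and distance of each of weight_big, weight_small, sample_tray, jar from where it was at the start of the episode below 0.03 m); the arm keeps its last pose, push and grip.
It fails at once if the carriage is run past the notch (by more than 10 mm) (y of index in the frame of notch below -0.01 m).
It fails at once if the fingers push the carriage itself (more than 5 N) (contact force between the fingers and carriage above 5 N).
It fails at once if another pin is displaced (more than 20 mm) (distance of any of hook_pin, clamp_pin from where it was at the start of the episode above 0.02 m).
It fails at once if a weight, the jar or the tray is displaced (more than 30 mm) (distance of any of weight_big, weight_small, sample_tray, jar from where it was at the start of the episode above 0.03 m).
It also fails if it takes over 54 s, if anything falls off the work surface, if the arm or the gripper's body presses on something with over 40 N, if the wrist force passes 120 N, or if a joint passes its speed limit or range.

### The arm

A 7-joint arm with a two-finger parallel gripper is mounted at the origin on the work surface. World frame = base frame: x ahead of the robot, y to its left, z up, the work surface at z = 0. Lengths are in mm, angles in rad, forces in N, time in s.
With the tool pointing down it reaches from about 400 to 850 mm from the base axis. Payload 4.5 kg.
Tool frame: the origin (TCP) lies at the very end of the fingers, on their centre line; the grasp point (between the pads) lies 19 mm behind it (manip.hold_point_z is the x of the grasp point in the tool frame, in mm); x points along the fingers, y is the direction in which the jaws open and shut, and the axes are right-handed (so a half turn about x gives the same grasp; the last joint's range is limited). The gripper opens to 88 mm and grips with 3 to 60 N. Pads are 18 mm wide; open, the fingers measure 123 mm over their backs; the gripper's body (75 mm by 187 mm) begins 45 mm behind the grasp point.
Start: joints at [-1.094, 0.689, -0.195, 1.565, 0.157, 0.902, -0.215], TCP at [267.779, 564.755, 238.743] pointing down, gripper open.
Joint ranges: [-3.01, 3.01], [-0.46, 2.08], [-1.47, 1.51], [0.13, 2.56], [-1, 4.14], [0.04, 2.09], [-2.66, 2.66]. Speed limits (rad/s): [2.57, 2.57, 3.14, 3.14, 3.14, 3.14, 3.14].

### API

Orientations are given as a unit quaternion [w, x, y, z].
In Python, from workcell import manip gives the robot as it stands.
- The arm moves only by the shell command python3 -m jog 'ROWS'. ROWS is JSON, a list of rows, each a list of 7 numbers: the shift along the tool's x, y, z in units of 0.3 m (1.0 is 0.3 m), then the turn, a rotation vector about the tool's x, y, z in units of pi rad (1.0 is pi rad), then the closure in counts, from 0 (fully open) to 255 (shut). In form: [[dx, dy, dz, ax, ay, az, hand], ...]. A call has exactly 8 rows; each row shifts and turns the commanded pose from where the row before left it, along the tool's axes as they then stand; what a row does not reach is not made up. A row lasts 1/12 s, in which the tool goes at most 41.7 mm and 7.16 degrees, less where a joint would pass 70% of its speed; a pose out of reach is approached as far as the arm can. A call with a number of a shift or a turn outside -1 to 1 is refused whole. A call with a gripper value outside its range is refused whole. The fingers move at their own pace and stop on an object; the grip force is fixed at half the most. Time passes only in rows, so rows that do not move let the fingers close, or fill a call up. It gives the time, the measured TCP pose, the force and the opening at its end, in the units of the state.
- manip.state(): the state, without advancing time (a new reading comes with each control period).
- manip.grab_frame(name): name is "side" or "top"; returns (picture, depth): 480x640x3 uint8, red, green, blue; 480x640 float32, mm along the optical axis (not along the pixel's ray), 0 where there is no reading.
- manip.get_calibration(name): a dict with "intrinsics" (3x3 intrinsics, pixels), "camera_from_world" (4x4, takes a point from world to camera coordinates). Camera axes: x right, y up, looking along -z (the intrinsics and any distortion apply to the point x, -y, -z); pixel columns grow to the right and rows downward; lengths in mm; the calibration is good to about 2 mm. A picture is of the moment at which its call begins. get_calibration takes no time and is no camera call.
- manip.close_job(): hands the job in, once; it reports no verdict.
The state is a dict: "time": time; "joint_pos": joint angles; "joint_velocities": joint speeds; "effort": joint torques, N m; "ee_pos": TCP position; "tcp_rot": TCP orientation; "contact_force": force on the tool from outside, world axes, zero at the start; "ft_torque": the same for the moment, N m; "finger_gap": finger opening in mm.
Only numpy, scipy, OpenCV 4.12 (cv2) and the standard library are available. Lean on these libraries where they do the work, as an engineer would, in place of code of your own. Each camera call takes 0.05 s, during which the arm holds its last target. There are 200 camera calls.

## Working session

There is one attempt and no reset: what is moved stays moved. The work goes in short steps, Python scripts to look and compute and a shell command to move; the robot and the scene stay as the last step left them, time stands still between calls to the robot, and variables do not carry over. Pictures are saved under pics/ and viewed, about 8 in all and at most 12, crops included, and the job is handed in when it is done.

```bash
ls; mkdir -p pics; cat > h.py <<'E'
import numpy as np, cv2
from workcell import manip
def grab(n):
    im,d=manip.grab_frame(n); c=manip.get_calibration(n)
    return im,d,np.array(c["intrinsics"]),np.array(c["camera_from_world"]),c
def pts(d,K,T):
    v,u=np.mgrid[0:480,0:640]
    P=np.stack([(u-K[0,2])/K[0,0]*d,-(v-K[1,2])/K[1,1]*d,-d],-1)
    return (P-T[:3,3])@T[:3,:3]
def ray(u,v,z,K,T):
    r=np.array([(u-K[0,2])/K[0,0],-(v-K[1,2])/K[1,1],-1])@T[:3,:3]
    o=-T[:3,:3].T@T[:3,3]; return o+r*(z-o[2])/r[2]
E
python3 - <<'E'
from h import *
for n in("top","side"):
    im,d,K,T,c=grab(n); cv2.imwrite(f"pics/{n}0.png",im[...,::-1]); np.savez(f"{n}0.npz",im=im,d=d,K=K,T=T)
    print(n,{k:v for k,v in c.items() if k not in("camera_from_world",)}, -T[:3,:3].T@T[:3,3])
s=manip.state();print(s)
E
```

```text
pics
top {'intrinsics': array([[461.7660359 ,   0.        , 319.87442853],
       [  0.        , 461.7660359 , 244.20629962],
       [  0.        ,   0.        ,   1.        ]])} [442.28265686  55.00522875 880.83418026]
side {'intrinsics': array([[434.71884431,   0.        , 316.12892282],
       [  0.        , 434.71884431, 240.31130059],
       [  0.        ,   0.        ,   1.        ]])} [132.31139396 609.34138588 564.5600607 ]
{'time': 0.1, 'joint_pos': array([-1.09421014,  0.68989879, -0.19453808,  1.56621974,  0.15730287,
        0.90250756, -0.21515065]), 'joint_velocities': array([-5.44229696e-04, -2.35017907e-03,  6.33611273e-05, -4.08740893e-04,
       -8.30179550e-04,  2.18566149e-03,  2.22089408e-04]), 'effort': array([-3.66956054e-03, -5.28496099e+01, -1.27164021e+00, -1.53837740e+01,
       -5.25279657e-02,  1.95255256e-03,  5.78620893e-05]), 'ee_pos': array([267.57742862, 564.20388537, 237.99692448]), 'tcp_rot': array([ 0.68976209,  0.15468594,  0.6899396 , -0.15583279]), 'contact_force': array([-0.97986359, -0.46502649, -0.38079704]), 'ft_torque': array([ 0.01624742, -0.00572068,  0.02902199]), 'finger_gap': 87.93893078101794}
```

View pics/top0.png

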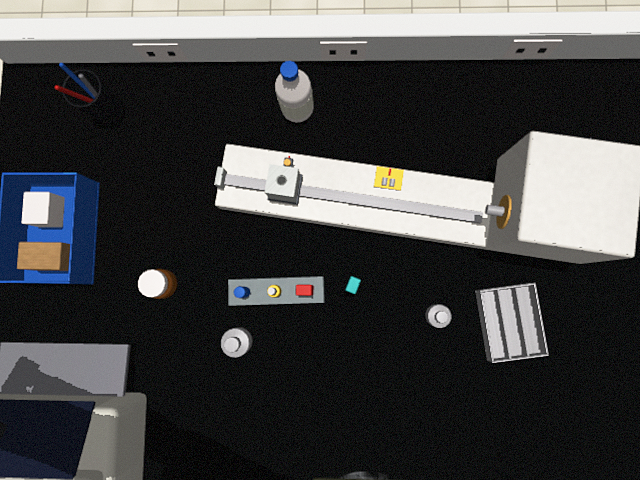

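View pics/side0.png

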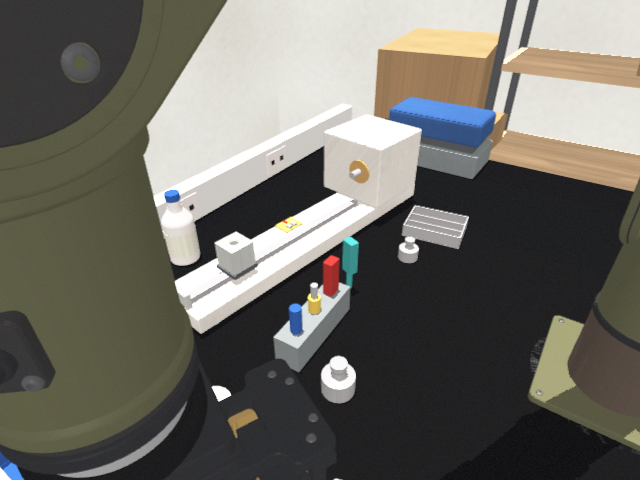

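The top view shows the blue pin at (241,292), the yellow-post pin at (274,291) and the red one at (304,290) in the rack. A teal look-alike stands outside the rack at (353,285). The red one, a rectangular handle in the rack, is meant. The socket is at (282,181) and the notch line at (390,172). I'll measure these and make an enlarged crop.

```bash
python3 - <<'E'
from h import *
z=np.load("top0.npz"); im,d,K,T=[z[k] for k in("im","d","K","T")]
P=pts(d,K,T); hsv=cv2.cvtColor(im,cv2.COLOR_RGB2HSV)
H,S,V=[hsv[...,i].astype(int) for i in range(3)]
def comp(m,roi,name,zz=None,zlo=None):
    x0,y0,x1,y1=roi; mm=np.zeros_like(m,np.uint8); mm[y0:y1,x0:x1]=m[y0:y1,x0:x1]
    if zlo is not None: mm&=((P[...,2]>zlo[0])&(P[...,2]<zlo[1])).astype(np.uint8)
    ys,xs=np.nonzero(mm); z0=zz or np.median(P[...,2][mm>0])
    W=np.array([ray(u,v,z0,K,T)[:2] for u,v in zip(xs,ys)],np.float32)
    r=cv2.minAreaRect(W); print(name,len(xs),"px",xs.mean().round(1),ys.mean().round(1),"zmed",np.median(P[...,2][mm>0]).round(1),"rect",np.round(r[0],1),np.round(r[1],1),round(r[2],1),"mean",W.mean(0).round(1))
    return W
red=((H<8)|(H>172))&(S>120)&(V>60)
comp(red,(285,270,325,310),"red top",125,(110,140))
comp(np.ones_like(red),(220,265,330,315),"rack top",55,(48,62))
comp(np.ones_like(red),(255,155,310,210),"carr top",115,(108,122))
comp((V<130),(270,170,294,192),"sock",115)
comp((H>20)&(H<35)&(S>120),(365,160,410,195),"strip",45)
comp(red,(375,160,405,190),"notch line",45)
comp(red,(275,145,300,170),"pointer")
comp((H>8)&(H<35)&(S>120),(275,145,300,170),"arm brass")
W=comp(V>150,(210,140,500,250),"bed",45,(40,50))
comp(np.ones_like(red),(340,270,370,300),"teal",None,(20,300))
c=np.hstack([cv2.resize(im[260:320,220:330],(440,360)[0:2],interpolation=2),cv2.resize(im[145:205,260:320],(360,360),interpolation=2)])
cv2.imwrite("pics/crop0.png",c[...,::-1])
s=np.load("side0.npz");cv2.imwrite("pics/crop1.png",cv2.resize(np.vstack([im[145:215,360:430],s["im"][215:285,210:280]]),(400,800)[::1])[...,::-1])
E
```

```text
red top 170 px 303.6 289.9 zmed 125.6 rect [443.1 111.2] [16.3 24.6] 0.7 mean [443.3 111.1]
rack top 1965 px 275.1 291.0 zmed 55.6 rect [440.9 167.3] [ 46.  170.3] 2.6 mean [440.8 167.3]
carr top 832 px 280.9 180.6 zmed 115.7 rect [627.6 153.4] [51.  51.2] 81.2 mean [627.5 153.4]
sock 63 px 281.1 179.8 zmed 94.1 rect [628.9 153.6] [13.5 14.4] 45.2 mean [628.7 153. ]
strip 441 px 388.6 177.2 zmed 48.7 rect [655.4 -35.4] [54.  60.7] 2.3 mean [651.3 -36.2]
notch line 8 px 389.5 171.5 zmed 50.7 rect [661.9 -37.9] [1.8 9.4] 89.8 mean [661.9 -37.9]
pointer 2 px 289.0 156.5 zmed 75.6 rect [681.  144.7] [1.8 0. ] -178.9 mean [681.  144.7]
arm brass 50 px 287.7 159.4 zmed 87.0 rect [684.5 147.7] [28.9 40.8] 64.8 mean [672.4 145.6]
bed 12799 px 360.2 194.7 zmed 45.7 rect [619.7  29.8] [500.  118.5] 81.6 mean [618.6  16.9]
teal 176 px 352.0 285.0 zmed 115.2 rect [452.4  31.9] [18.3 26. ] 68.6 mean [452.3  31.9]
```

View pics/crop0.png

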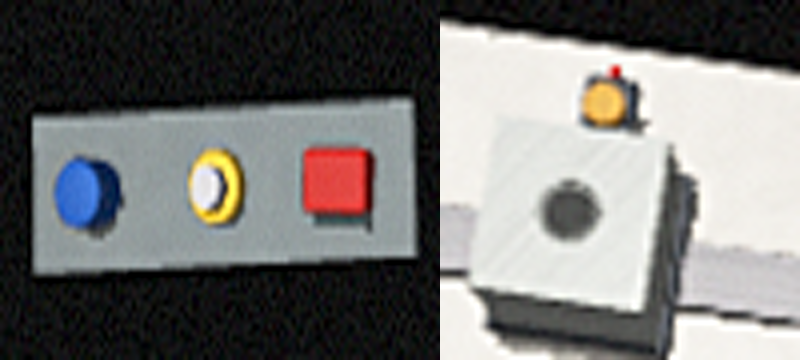

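The crop confirms it: in the rack, blue round, yellow with post, then red rectangular, long side along the rack's y. The measured sizes match (46x170 rack, 51 mm carriage top at z 115.7, about 14 mm hole). Next I refine the bed's yaw and work out the move.

```bash
cat >> h.py <<'E'
from scipy.spatial.transform import Rotation as R
def rot(q): return R.from_quat([q[1],q[2],q[3],q[0]])
def plan(tcp,jaw):
    """shift (tool axes, jog units) and turn about tool x to bring TCP to tcp, tool down, jaws along world angle jaw(deg)"""
    s=manip.state(); A=rot(s["tcp_rot"]); j=np.radians(jaw)
    best=None
    for k in(0,np.pi):
        y=np.array([np.cos(j+k),np.sin(j+k),0]); x=np.array([0,0,-1.]); B=R.from_matrix(np.stack([x,y,np.cross(x,y)],1))
        rv=(A.inv()*B).as_rotvec()
        if best is None or np.linalg.norm(rv)<np.linalg.norm(best): best=rv
    dp=np.array(tcp)-s["ee_pos"]
    print("t",round(s["time"],2),"tcp",s["ee_pos"].round(1),"F",s["contact_force"].round(1),"gap",round(s["finger_gap"],1))
    print("dworld",dp.round(1),"shift units",(A.inv().apply(dp)/300).round(4),"turn units",(best/np.pi).round(4),"deg",np.degrees(best).round(2))
    print("tool axes",A.as_matrix().round(3).tolist(),"joints",s["joint_pos"].round(2))
E
python3 - <<'E'
from h import *
z=np.load("top0.npz"); im,d,K,T=[z[k] for k in("im","d","K","T")]
P=pts(d,K,T); hsv=cv2.cvtColor(im,cv2.COLOR_RGB2HSV).astype(int)
# bed near/far edges from height
m=(P[...,2]>38)&(P[...,2]<75)
for nm,f in(("far",0),("near",-1)):
    L=[]
    for u in range(235,480,3):
        c=np.nonzero(m[135:260,u])[0]+135
        if len(c): L.append(ray(u,c[f],45,K,T)[:2])
    L=np.array(L); v=cv2.fitLine(L.astype(np.float32),cv2.DIST_HUBER,0,.01,.01).ravel(); print(nm,"yaw",np.degrees(np.arctan2(-v[0]/v[1],1)).round(2),v.round(3))
    b=np.array([np.cos(np.arctan(-v[0]/v[1])),np.sin(np.arctan(-v[0]/v[1]))]); print(" offset from socket along x",((v[2:]-[628,153.2])@b).round(1))
plan([443,111.1,110],0)
E
cat pics/crop1.png >/dev/null
```

```text
far yaw -8.39 [1.4600e-01 9.8900e-01 6.7756e+02 2.2451e+01]
 offset from socket along x 68.1
near yaw -8.39 [1.46000e-01 9.89000e-01 5.58174e+02 2.34130e+01]
 offset from socket along x -50.1
t 0.1 tcp [267.6 564.2 238. ] F [-1.  -0.5 -0.4] gap 87.9
dworld [ 175.4 -453.1 -128. ] shift units [ 0.4286 -1.1135  1.1754] turn units [3.591e-01 3.000e-04 4.000e-04] deg [6.463e+01 6.000e-02 8.000e-02]
tool axes [[-0.001, 0.428, 0.904], [-0.002, 0.904, -0.428], [-1.0, -0.002, 0.0]] joints [-1.09  0.69 -0.19  1.57  0.16  0.9  -0.22]
```

View pics/crop1.png

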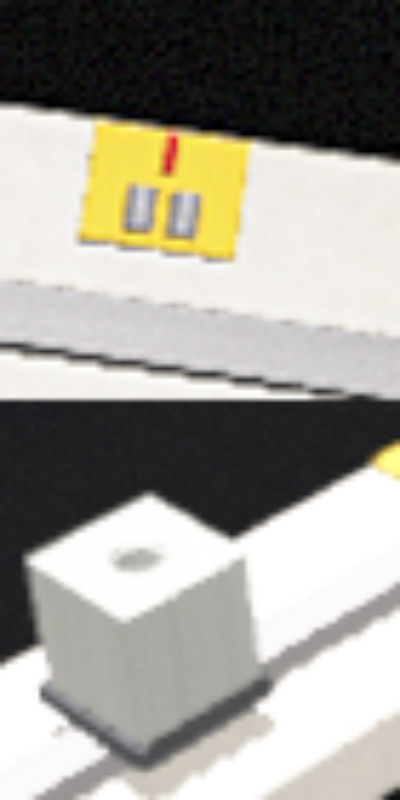

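The red line sits on the strip at crop1 (170,155), with the ridges at (140,210) and (183,215). The bed's yaw is −8.4° from both edges. From socket to notch is about 184 mm along −y, which is within the 100–250 range given. Moving above the pin.

```bash
python3 -m jog '[[0,0,0,0.039,0,0,0],[0,0,0,0.039,0,0,0],[0,0,0,0.039,0,0,0],[0,0,0,0.039,0,0,0],[0,0,0,0.039,0,0,0],[0,0,0,0.039,0,0,0],[0,0,0,0.039,0,0,0],[0,0,0,0.039,0,0,0]]' && python3 -m jog '[[0,0,0,0.0118,0,0,0],[0,0,0,0.0118,0,0,0],[0,0,0,0.0118,0,0,0],[0,0,0,0.0118,0,0,0],[0,0.036,0.094,0,0,0,0],[0,0.036,0.094,0,0,0,0],[0,0.036,0.094,0,0,0,0],[0,0.036,0.094,0,0,0,0]]' && python3 -m jog '[[0,0.036,0.094,0,0,0,0],[0,0.036,0.094,0,0,0,0],[0,0.036,0.094,0,0,0,0],[0,0.036,0.094,0,0,0,0],[0,0.036,0.094,0,0,0,0],[0,0.036,0.094,0,0,0,0],[0,0.036,0.094,0,0,0,0],[0,0.036,0.094,0,0,0,0]]' && python3 - <<'E'
from h import *
plan([443,111.1,71],0)
im,d,K,T,c=grab("side"); cv2.imwrite("pics/s1.png",im[...,::-1])
red=cv2.inRange(cv2.cvtColor(im,cv2.COLOR_RGB2HSV),(0,130,60),(8,255,255))
n,l,st,ce=cv2.connectedComponentsWithStats(red); i=1+st[1:,4].argmax(); print(st[i],ce[i]); Q=pts(d,K,T)[l==i]; print("red side pts min/max",np.percentile(Q,[3,50,97],axis=0).round(1))
E
```

```text
time: 0.77
ee_pos: [267.6, 564.4, 238.3]
tcp_rot: [0.534, 0.463, 0.534, -0.464]
contact_force: [-0.4, -0.3, -0.1]
finger_gap: 88.5
time: 1.43
ee_pos: [310.9, 450.5, 238.3]
tcp_rot: [-0.5, -0.5, -0.5, 0.5]
contact_force: [0.3, 0.0, -0.1]
finger_gap: 87.8
time: 2.1
ee_pos: [397.3, 224.9, 238.6]
tcp_rot: [-0.5, -0.5, -0.5, 0.5]
contact_force: [-0.2, -0.4, 0.3]
finger_gap: 88.1
t 2.1 tcp [397.3 224.9 238.6] F [-0.2 -0.4  0.3] gap 88.1
dworld [  45.7 -113.8 -167.6] shift units [0.5586 0.1526 0.3791] turn units [-0.      0.0001  0.0001] deg [-0.01  0.01  0.02]
tool axes [[-0.0, 1.0, -0.0], [-0.0, -0.0, -1.0], [-1.0, -0.0, 0.0]] joints [-0.67  0.48  0.08  2.06 -0.06  0.6  -0.55]
[323 255  17  42 589] [330.67911715 274.31578947]
red side pts min/max [[ 4.341e+02 -2.250e+01  1.000e-01]
 [ 4.391e+02  1.216e+02  9.760e+01]
 [ 5.396e+02  1.268e+02  1.259e+02]]
```

```bash
python3 -m jog '[[0,0.038,0.095,0,0,0,0],[0,0.038,0.095,0,0,0,0],[0,0.038,0.095,0,0,0,0],[0,0.038,0.095,0,0,0,0],[0.05,0,0,0,0,0,0],[0.05,0,0,0,0,0,0],[0.05,0,0,0,0,0,0],[0.05,0,0,0,0,0,0]]' && python3 - <<'E'
from h import *
plan([443,111.1,71],0)
im,d,K,T,c=grab("side"); cv2.imwrite("pics/s2.png",cv2.resize(im[120:360,200:520],(640,480))[...,::-1])
E
```

```text
time: 2.82
ee_pos: [442.8, 112.2, 178.0]
tcp_rot: [0.5, 0.5, 0.5, -0.5]
contact_force: [-1.0, -0.1, -0.0]
finger_gap: 88.1
t 2.82 tcp [442.8 112.2 178. ] F [-1.  -0.1 -0. ] gap 88.1
dworld [   0.2   -1.1 -107. ] shift units [0.3567 0.0007 0.0036] turn units [-0.0003 -0.0001 -0.    ] deg [-0.06 -0.01 -0.  ]
tool axes [[0.0, 1.0, -0.001], [0.0, -0.001, -1.0], [-1.0, 0.0, -0.0]] joints [-0.38  0.58  0.04  2.13 -0.06  0.43 -0.29]
```

View pics/s2.png

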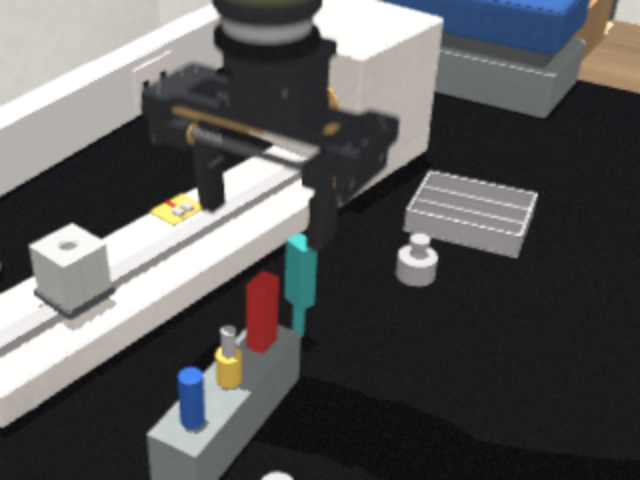

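The open fingers straddle the red pin at (263,312), and the teal decoy is clear. Descending and closing.

```bash
python3 -m jog '[[0.045,0,0.004,0,0,0,0],[0.045,0,0,0,0,0,0],[0.045,0,0,0,0,0,0],[0.045,0,0,0,0,0,0],[0.045,0,0,0,0,0,0],[0.045,0,0,0,0,0,0],[0.045,0,0,0,0,0,0],[0.042,0,0,0,0,0,0]]' && python3 -m jog '[[0,0,0,0,0,0,0],[0,0,0,0,0,0,100],[0,0,0,0,0,0,180],[0,0,0,0,0,0,255],[0,0,0,0,0,0,255],[0,0,0,0,0,0,255],[0,0,0,0,0,0,255],[0,0,0,0,0,0,255]]'
```

```text
time: 3.53
ee_pos: [443.0, 111.4, 71.1]
tcp_rot: [0.5, 0.5, 0.5, -0.5]
contact_force: [-0.4, -0.1, 0.4]
finger_gap: 88.2
time: 4.2
ee_pos: [442.9, 111.1, 71.8]
tcp_rot: [0.5, 0.5, 0.5, -0.5]
contact_force: [-0.5, 0.0, 0.6]
finger_gap: 43.7
```

```bash
python3 -m jog '[[0,0,0,0,0,0,255],[0,0,0,0,0,0,255],[0,0,0,0,0,0,255],[0,0,0,0,0,0,255],[0,0,0,0,0,0,255],[0,0,0,0,0,0,255],[0,0,0,0,0,0,255],[0,0,0,0,0,0,255]]'
```

```text
time: 4.87
ee_pos: [442.9, 111.1, 71.6]
tcp_rot: [0.5, 0.5, 0.5, -0.5]
contact_force: [1.3, 0.4, 0.3]
finger_gap: 18.0
```

Gap is 18 mm, so the pin is gripped. Lifting.

```bash
python3 -m jog '[[-0.02,0,0,0,0,0,255],[-0.03,0,0,0,0,0,255],[-0.03,0,0,0,0,0,255],[-0.03,0,0,0,0,0,255],[-0.03,0,0,0,0,0,255],[-0.03,0,0,0,0,0,255],[-0.03,0,0,0,0,0,255],[-0.03,0,0,0,0,0,255]]' && python3 -m jog '[[-0.03,0,0,0,0,0,255],[-0.03,0,0,0,0,0,255],[-0.03,0,0,0,0,0,255],[-0.03,0,0,0,0,0,255],[-0.03,0,0,0,0,0,255],[-0.03,0,0,0,0,0,255],[-0.03,0,0,0,0,0,255],[-0.01,0,0,0,0,0,255]]' && python3 - <<'E'
from h import *
plan([628,153.2,205],-8.4)
E
```

```text
time: 5.53
ee_pos: [442.8, 111.1, 141.7]
tcp_rot: [0.5, 0.5, 0.5, -0.5]
contact_force: [0.3, 0.5, -1.4]
finger_gap: 17.5
time: 6.2
ee_pos: [443.2, 111.2, 208.1]
tcp_rot: [0.5, 0.501, 0.5, -0.5]
contact_force: [0.1, 0.5, -0.9]
finger_gap: 17.8
t 6.2 tcp [443.2 111.2 208.1] F [ 0.1  0.5 -0.9] gap 17.8
dworld [184.8  42.   -3.1] shift units [ 0.0114  0.616  -0.1403] turn units [ 0.0465 -0.0003 -0.0005] deg [ 8.37 -0.05 -0.1 ]
tool axes [[0.002, 1.0, -0.001], [0.001, -0.001, -1.0], [-1.0, 0.002, -0.001]] joints [-0.38  0.53  0.05  2.1  -0.05  0.51 -0.29]
```

```bash
python3 -m jog '[[0,0.077,-0.0175,0,0,0,255],[0,0.077,-0.0175,0,0,0,255],[0,0.077,-0.0175,0,0,0,255],[0,0.077,-0.0175,0,0,0,255],[0,0.077,-0.0175,0,0,0,255],[0,0.077,-0.0175,0,0,0,255],[0,0.077,-0.0175,0,0,0,255],[0,0.077,-0.0175,0,0,0,255]]' && python3 -m jog '[[0,0,0,0.0116,0,0,255],[0,0,0,0.0116,0,0,255],[0,0,0,0.0116,0,0,255],[0,0,0,0.0116,0,0,255],[0,0,0,0,0,0,255],[0,0,0,0,0,0,255],[0,0,0,0,0,0,255],[0,0,0,0,0,0,255]]' && python3 - <<'E'
from h import *
plan([628,153.2,180],-8.4)
im,d,K,T,c=grab("side"); np.savez("s3.npz",im=im,d=d,K=K,T=T)
cv2.imwrite("pics/s3.png",cv2.resize(im[150:290,180:300],(600,700),interpolation=cv2.INTER_CUBIC)[:600,:,::-1])
E
```

```text
time: 6.87
ee_pos: [628.1, 153.1, 206.4]
tcp_rot: [-0.5, -0.5, -0.5, 0.5]
contact_force: [-0.2, 0.1, -1.2]
finger_gap: 17.8
time: 7.53
ee_pos: [627.4, 153.0, 206.6]
tcp_rot: [-0.462, -0.535, -0.462, 0.535]
contact_force: [-0.9, 0.3, -1.2]
finger_gap: 17.6
t 7.53 tcp [627.4 153.  206.6] F [-0.9  0.3 -1.2] gap 17.6
dworld [  0.6   0.2 -26.6] shift units [ 0.0887  0.0017 -0.001 ] turn units [ 0.0003 -0.      0.0001] deg [ 0.06 -0.    0.02]
tool axes [[-0.0, 0.989, -0.145], [0.0, -0.145, -0.989], [-1.0, -0.0, -0.0]] joints [-0.36  0.75  0.1   1.54 -0.09  0.85 -0.37]
```

View pics/s3.png

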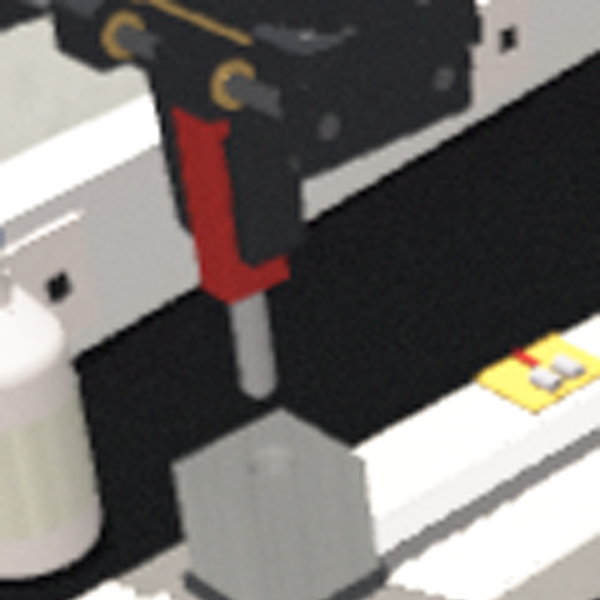

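The pin hangs upright (parallel to the carriage edges), its tip at crop (259,392) above the socket at (270,457). I'll compare the two by rays.

```bash
python3 - <<'E'
from h import *
z=np.load("s3.npz"); K,T,im=z["K"],z["T"],z["im"]
print("socket",ray(180+270/5,150+457/5,115,K,T).round(1)); print("tip bottom centre",ray(180+259/5,150+390/5,145,K,T).round(1))
s=np.load("side0.npz"); g=cv2.cvtColor(s["im"],cv2.COLOR_RGB2GRAY)[236:252,222:250]
# handle top edge / carriage top corners from side view
def proj(p): 
    q=T[:3,:3]@np.array(p)+T[:3,3]; return np.array([K[0,0]*q[0]/-q[2]+K[0,2], K[1,1]*-q[1]/-q[2]+K[1,2]])
for p in([628,153.2,115],[628,153.2,145],[628,153.2,190]): print(p,"-> crop",((proj(p)-[180,150])*5).round(1), "px",proj(p).round(1))
print(g)
E
```

```text
socket [630.3 151.8 115. ]
tip bottom centre [629.9 153.  145. ]
[628, 153.2, 115] -> crop [272.1 460.7] px [234.4 242.1]
[628, 153.2, 145] -> crop [262.5 391.7] px [232.5 228.3]
[628, 153.2, 190] -> crop [247.4 282.5] px [229.5 206.5]
[[ 34  34  62 122 186 245 254 254 254 254 254 254 254 254 254 254 254 254
  254 254 254 252 196 107  47  32  33  32]
 [ 60 120 186 246 254 254 254 254 254 254 254 254 254 254 254 254 254 254
  254 254 254 255 254 236 164 104  46  32]
 [167 245 254 254 254 254 254 254 254 254 254 254 254 254 254 254 254 254
  254 254 254 255 255 255 254 233 166 103]
 [252 254 254 254 254 254 254 254 254 254 254 254 254 254 254 254 254 254
  254 254 254 255 255 255 254 254 254 234]
 [254 254 254 254 254 254 254 254 251 250 250 250 249 249 250 245 245 254
  254 254 254 254 255 255 254 254 254 255]
 [254 254 254 254 254 254 254 244 222 239 221 210 180 190 215 235 247 252
  254 254 254 254 255 255 255 254 254 255]
 [254 254 254 254 254 254 252 231 226 182 171 175 179 180 178 195 226 250
  254 254 254 254 255 255 255 254 254 254]
 [254 254 254 254 254 254 253 231 187 163 172
[... 308 characters left out ...]
254 254 254 254 254 254 254 254 254 254 254 254 254 254 254 254 254 254
  254 254 254 254 251 217 171 172 168 170]
 [251 254 254 254 254 254 254 254 254 254 254 254 254 254 254 254 254 254
  254 254 250 216 170 172 169 171 169 170]
 [185 234 254 254 254 254 254 254 254 254 254 254 254 254 254 254 254 253
  251 216 170 168 169 172 171 169 169 169]
 [171 170 217 251 254 254 254 254 254 254 254 254 254 254 254 254 251 228
  216 170 170 170 170 171 173 171 168 169]
 [173 170 171 185 228 251 254 254 254 254 254 254 254 254 254 250 217 167
  168 169 170 170 169 172 172 169 171 167]
 [172 171 169 172 172 199 245 254 254 254 254 254 253 250 215 168 170 167
  166 172 169 170 170 169 171 171 169 170]]
```

Tip and socket agree to about 1 mm in both views. Inserting, with a force check partway.

```bash
python3 -m jog '[[0.02,0.002,0,0,0,0,255],[0.02,0,0,0,0,0,255],[0.02,0,0,0,0,0,255],[0.02,0,0,0,0,0,255],[0.015,0,0,0,0,0,255],[0.015,0,0,0,0,0,255],[0.015,0,0,0,0,0,255],[0.015,0,0,0,0,0,255]]'
```

```text
time: 8.25
ee_pos: [628.2, 152.9, 164.2]
tcp_rot: [0.462, 0.535, 0.462, -0.535]
contact_force: [0.5, 0.2, -0.9]
finger_gap: 18.0
```

```bash
python3 -m jog '[[0.013,0,0,0,0,0,255],[0.013,0,0,0,0,0,255],[0.013,0,0,0,0,0,255],[0.013,0,0,0,0,0,255],[0.013,0,0,0,0,0,255],[0.013,0,0,0,0,0,255],[0.013,0,0,0,0,0,255],[0.008,0,0,0,0,0,255]]'; python3 -m jog '[[0.005,0,0,0,0,0,255],[0.005,0,0,0,0,0,255],[0,0,0,0,0,0,255],[0,0,0,0,0,0,255],[0,0,0,0,0,0,255],[0,0,0,0,0,0,255],[0,0,0,0,0,0,255],[0,0,0,0,0,0,255]]'
```

```text
time: 8.92
ee_pos: [628.0, 152.9, 134.3]
tcp_rot: [-0.462, -0.535, -0.462, 0.535]
contact_force: [-0.2, 0.4, -1.3]
finger_gap: 17.6
time: 9.58
ee_pos: [628.2, 152.9, 132.0]
tcp_rot: [0.462, 0.535, 0.462, -0.535]
contact_force: [-0.4, 0.2, -1.6]
finger_gap: 17.6
```

The pin is home (tip about 70 mm, force about 0 extra). Now sliding along tool +z, about 144 mm first, to stop short of the ridge.

```bash
python3 -m jog '[[0,0,0.02,0,0,0,255],[0,0,0.03,0,0,0,255],[0,0,0.035,0,0,0,255],[0,0,0.035,0,0,0,255],[0,0,0.035,0,0,0,255],[0,0,0.035,0,0,0,255],[0,0,0.035,0,0,0,255],[0,0,0.035,0,0,0,255]]'; python3 -m jog '[[0,0,0.035,0,0,0,255],[0,0,0.035,0,0,0,255],[0,0,0.035,0,0,0,255],[0,0,0.035,0,0,0,255],[0,0,0.03,0,0,0,255],[0,0,0.025,0,0,0,255],[0,0,0.015,0,0,0,255],[0,0,0.01,0,0,0,255]]'; python3 - <<'E'
from h import *
plan([601.1,-28.9,131.5],-8.4)
im,d,K,T,c=grab("top"); np.savez("t4.npz",im=im,d=d,K=K,T=T)
i2,d2,K2,T2,c=grab("side"); np.savez("s4.npz",im=i2,d=d2,K=K2,T=T2)
cv2.imwrite("pics/t4.png",np.hstack([cv2.resize(im[130:230,330:430],(400,400),interpolation=2),cv2.resize(i2[170:270,220:320],(400,400),interpolation=2)])[...,::-1])
E
```

```text
time: 10.25
ee_pos: [616.5, 74.3, 131.9]
tcp_rot: [-0.462, -0.535, -0.462, 0.535]
contact_force: [-0.6, 0.5, -0.5]
finger_gap: 17.9
time: 10.92
ee_pos: [607.1, 9.4, 131.9]
tcp_rot: [-0.462, -0.535, -0.462, 0.535]
contact_force: [-0.2, 1.8, -1.5]
finger_gap: 17.8
t 10.92 tcp [607.1   9.4 131.9] F [-0.2  1.8 -1.5] gap 17.8
dworld [ -6.  -38.3  -0.4] shift units [ 0.0013 -0.0011  0.1291] turn units [-0.0001  0.0001  0.    ] deg [-0.03  0.02  0.  ]
tool axes [[-0.0, 0.989, -0.147], [-0.0, -0.147, -0.989], [-1.0, -0.0, 0.0]] joints [-0.12  0.8   0.05  1.72 -0.06  0.62 -0.18]
```

View pics/t4.png

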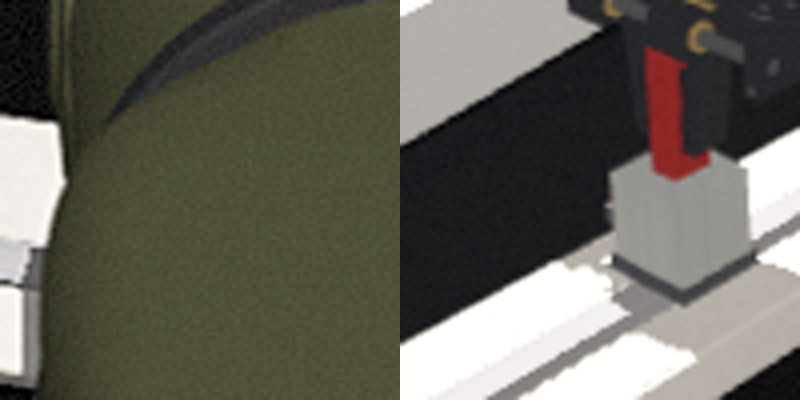

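The pin is seated (shoulder on the carriage top), but the arm hides the notch from the top camera. So I'll go by geometry plus force. About 38.7 mm is left, with the first ridge expected about 25 mm ahead. Advancing 20 mm, then in small steps.

```bash
python3 -m jog '[[0,0,0.01,0,0,0,255],[0,0,0.012,0,0,0,255],[0,0,0.012,0,0,0,255],[0,0,0.012,0,0,0,255],[0,0,0.01,0,0,0,255],[0,0,0.007,0,0,0,255],[0,0,0.004,0,0,0,255],[0,0,0,0,0,0,255]]'; for i in 1; do python3 -m jog '[[0,0,0.003,0,0,0,255],[0,0,0.003,0,0,0,255],[0,0,0,0,0,0,255],[0,0,0,0,0,0,255],[0,0,0,0,0,0,255],[0,0,0,0,0,0,255],[0,0,0,0,0,0,255],[0,0,0,0,0,0,255]]'; done; python3 -m jog '[[0,0,0.003,0,0,0,255],[0,0,0.003,0,0,0,255],[0,0,0,0,0,0,255],[0,0,0,0,0,0,255],[0,0,0,0,0,0,255],[0,0,0,0,0,0,255],[0,0,0,0,0,0,255],[0,0,0,0,0,0,255]]';  python3 -m jog '[[0,0,0.003,0,0,0,255],[0,0,0.003,0,0,0,255],[0,0,0,0,0,0,255],[0,0,0,0,0,0,255],[0,0,0,0,0,0,255],[0,0,0,0,0,0,255],[0,0,0,0,0,0,255],[0,0,0,0,0,0,255]]'
```

```text
time: 11.68
ee_pos: [604.2, -10.1, 132.0]
tcp_rot: [-0.462, -0.535, -0.462, 0.535]
contact_force: [-0.3, 0.2, -0.6]
finger_gap: 17.8
time: 12.35
ee_pos: [603.9, -11.2, 131.9]
tcp_rot: [-0.462, -0.535, -0.462, 0.535]
contact_force: [-0.3, 1.3, -0.3]
finger_gap: 18.0
time: 13.02
ee_pos: [603.8, -13.1, 131.9]
tcp_rot: [-0.462, -0.535, -0.462, 0.535]
contact_force: [-0.5, 0.0, -0.8]
finger_gap: 17.5
time: 13.68
ee_pos: [603.5, -14.9, 131.9]
tcp_rot: [0.462, 0.535, 0.462, -0.535]
contact_force: [-0.0, -0.5, -1.7]
finger_gap: 17.6
```

```bash
python3 -m jog '[[0,0,0.003,0,0,0,255],[0,0,0.003,0,0,0,255],[0,0,0,0,0,0,255],[0,0,0,0,0,0,255],[0,0,0,0,0,0,255],[0,0,0,0,0,0,255],[0,0,0,0,0,0,255],[0,0,0,0,0,0,255]]';  python3 -m jog '[[0,0,0.003,0,0,0,255],[0,0,0.003,0,0,0,255],[0,0,0,0,0,0,255],[0,0,0,0,0,0,255],[0,0,0,0,0,0,255],[0,0,0,0,0,0,255],[0,0,0,0,0,0,255],[0,0,0,0,0,0,255]]';  python3 -m jog '[[0,0,0.003,0,0,0,255],[0,0,0.003,0,0,0,255],[0,0,0,0,0,0,255],[0,0,0,0,0,0,255],[0,0,0,0,0,0,255],[0,0,0,0,0,0,255],[0,0,0,0,0,0,255],[0,0,0,0,0,0,255]]'
```

```text
time: 14.35
ee_pos: [603.3, -16.7, 131.9]
tcp_rot: [-0.462, -0.535, -0.462, 0.535]
contact_force: [0.5, 0.3, -0.6]
finger_gap: 17.5
time: 15.02
ee_pos: [603.1, -17.8, 131.9]
tcp_rot: [0.462, 0.535, 0.462, -0.535]
contact_force: [0.2, 3.6, -1.6]
finger_gap: 18.1
time: 15.68
ee_pos: [603.0, -18.4, 131.9]
tcp_rot: [0.462, 0.536, 0.463, -0.534]
contact_force: [0.6, 5.9, -0.9]
finger_gap: 18.0
```

The first ridge is felt (5.9 N), about 3 mm from where vision put it. Continuing over it in small steps.

```bash
python3 -m jog '[[0,0,0.003,0,0,0,255],[0,0,0.003,0,0,0,255],[0,0,0,0,0,0,255],[0,0,0,0,0,0,255],[0,0,0,0,0,0,255],[0,0,0,0,0,0,255],[0,0,0,0,0,0,255],[0,0,0,0,0,0,255]]';  python3 -m jog '[[0,0,0.003,0,0,0,255],[0,0,0.003,0,0,0,255],[0,0,0,0,0,0,255],[0,0,0,0,0,0,255],[0,0,0,0,0,0,255],[0,0,0,0,0,0,255],[0,0,0,0,0,0,255],[0,0,0,0,0,0,255]]'
```

```text
time: 16.35
ee_pos: [602.9, -19.1, 132.0]
tcp_rot: [0.462, 0.536, 0.463, -0.534]
contact_force: [0.2, 8.2, -1.1]
finger_gap: 18.0
time: 17.02
ee_pos: [601.6, -26.9, 131.8]
tcp_rot: [-0.462, -0.535, -0.461, 0.537]
contact_force: [-0.7, -4.1, -0.1]
finger_gap: 17.9
```

```bash
python3 -m jog '[[0,0,0.003,0,0,0,255],[0,0,0.002,0,0,0,255],[0,0,0,0,0,0,255],[0,0,0,0,0,0,255],[0,0,0,0,0,0,255],[0,0,0,0,0,0,255],[0,0,0,0,0,0,255],[0,0,0,0,0,0,255]]'
```

```text
time: 17.68
ee_pos: [601.6, -26.8, 131.8]
tcp_rot: [-0.462, -0.535, -0.462, 0.536]
contact_force: [-2.0, -5.8, -0.6]
finger_gap: 17.9
```

It snapped over: the force reversed, so the carriage is pulling the tool towards the notch. Moving the command forward to relax it.

```bash
python3 -m jog '[[0,0,0.003,0,0,0,255],[0,0,0.002,0,0,0,255],[0,0,0,0,0,0,255],[0,0,0,0,0,0,255],[0,0,0,0,0,0,255],[0,0,0,0,0,0,255],[0,0,0,0,0,0,255],[0,0,0,0,0,0,255]]'; python3 - <<'E'
from h import *
plan([601.1,-28.9,131.9],-8.4)
i2,d2,K2,T2,c=grab("side"); np.savez("s5.npz",im=i2,d=d2,K=K2,T=T2)
cv2.imwrite("pics/s5.png",cv2.resize(i2[165:265,230:330],(600,600),interpolation=2)[...,::-1])
E
```

```text
time: 18.35
ee_pos: [601.6, -26.8, 131.9]
tcp_rot: [-0.462, -0.535, -0.462, 0.535]
contact_force: [-1.7, -4.1, -1.9]
finger_gap: 17.9
t 18.35 tcp [601.6 -26.8 131.9] F [-1.7 -4.1 -1.9] gap 17.9
dworld [-0.5 -2.1  0. ] shift units [-0.0001 -0.0008  0.0072] turn units [0.0001 0.0001 0.0001] deg [0.02 0.01 0.01]
tool axes [[-0.0, 0.989, -0.146], [-0.0, -0.146, -0.989], [-1.0, -0.0, 0.0]] joints [-0.06  0.8   0.04  1.74 -0.05  0.61 -0.13]
```

View pics/s5.png

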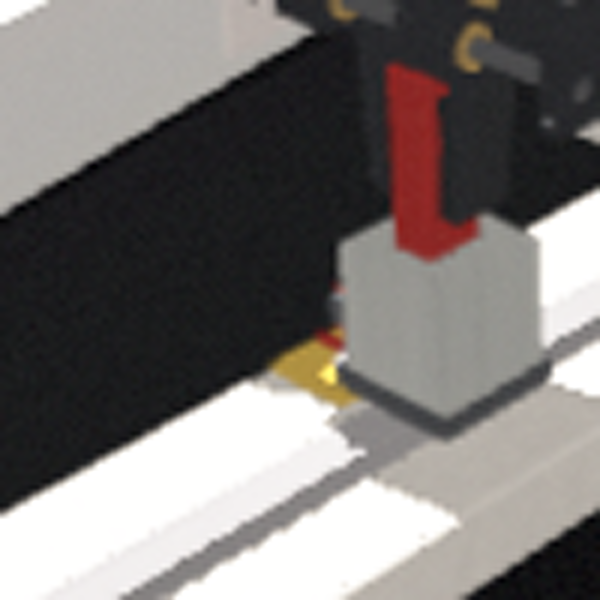

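```bash
python3 - <<'E'
from h import *
z=np.load("s5.npz"); K,T=z["K"],z["T"]; yb=np.array([.146,.989])
a=[(214.7,243,115),(252.9,242.1,115),(235,279.4,60)]; b=[(286.7,205.5,115),(319.7,204.8,115),(304.2,238,60)]
for p,q in zip(a,b):
    A,B=ray(*p,K,T),ray(*q,K,T); print(A.round(1),B.round(1),"travel",((B-A)[:2]@yb).round(1))
# image of carriage block left/right silhouettes as profile
for f,rows,c in(("side0",(246,256),(205,262)),("s5",(209,218),(280,326))):
    im=np.load(f+".npz")["im"].astype(int).sum(2)//3; print(f); 
    for r in rows: print(r,im[r,c[0]:c[1]].tolist())
H=cv2.cvtColor(z["im"],cv2.COLOR_RGB2HSV); m=cv2.inRange(H,(0,110,40),(9,255,255))|cv2.inRange(H,(172,110,40),(180,255,255))
ys,xs=np.nonzero(m[205:232,270:300]); 
P=pts(z["d"],K,T)
for y,x in zip(ys+205,xs+270): print((x,y),P[y,x].round(0), "y_bed rel socket0",round(float((ray(x,y,47,K,T)[:2]-[628,153.2])@yb),1))
E
```

```text
[656.2 175.2 115. ] [630.2  -7.  115. ] travel -184.0
[599.8 134.4 115. ] [574.4 -47.3 115. ] travel -183.4
[604.6 185.8  60. ] [577.9   5.8  60. ] travel -181.9
side0
246 [33, 36, 32, 29, 33, 33, 32, 32, 32, 64, 130, 172, 170, 169, 196, 244, 253, 254, 254, 254, 254, 254, 254, 254, 254, 253, 254, 254, 254, 254, 254, 254, 254, 254, 254, 254, 254, 254, 253, 250, 215, 169, 170, 166, 168, 170, 173, 173, 232, 254, 255, 255, 255, 255, 255, 255, 255]
256 [32, 32, 28, 31, 32, 32, 30, 33, 33, 29, 30, 85, 148, 173, 171, 170, 170, 172, 169, 168, 170, 171, 171, 169, 169, 167, 165, 165, 168, 168, 167, 169, 167, 168, 167, 163, 166, 168, 169, 169, 167, 171, 170, 168, 167, 167, 168, 171, 172, 196, 240, 251, 251, 251, 251, 250, 249]
s5
209 [24, 27, 25, 29, 28, 28, 96, 149, 149, 148, 146, 148, 149, 149, 147, 145, 148, 147, 147, 147, 145, 143, 147, 145, 145, 148, 147, 148, 146, 145, 146, 148, 146, 148, 148, 149, 146, 148, 150, 170, 242, 254, 254, 254, 254, 254]
218 [27, 27, 26, 28, 33, 55, 86, 125, 151, 150, 150, 148, 149, 150, 150, 147, 148, 150, 150, 150, 149, 148, 144, 144, 145, 146, 146, 146, 146, 
[... 777 characters left out ...]
722. -99.   1.] y_bed rel socket0 -185.9
(np.int64(283), np.int64(220)) [ 721. -102.   -0.] y_bed rel socket0 -187.4
(np.int64(284), np.int64(220)) [666. -39.  51.] y_bed rel socket0 -188.9
(np.int64(283), np.int64(221)) [666. -35.  50.] y_bed rel socket0 -184.4
(np.int64(284), np.int64(221)) [662. -34.  52.] y_bed rel socket0 -185.9
(np.int64(285), np.int64(221)) [662. -37.  51.] y_bed rel socket0 -187.4
(np.int64(286), np.int64(221)) [658. -36.  53.] y_bed rel socket0 -188.9
(np.int64(284), np.int64(222)) [661. -33.  50.] y_bed rel socket0 -182.9
(np.int64(285), np.int64(222)) [659. -33.  51.] y_bed rel socket0 -184.5
(np.int64(286), np.int64(222)) [657. -35.  51.] y_bed rel socket0 -186.0
```

Vision puts the carriage travel at 182–184 mm against about 184–186 mm for the line, so it sits in the notch within about 2 mm. Some pull remains; relaxing it a little more.

```bash
python3 -m jog '[[0,0,0.002,0,0,0,255],[0,0,0.002,0,0,0,255],[0,0,0,0,0,0,255],[0,0,0,0,0,0,255],[0,0,0,0,0,0,255],[0,0,0,0,0,0,255],[0,0,0,0,0,0,255],[0,0,0,0,0,0,255]]';python3 -m jog '[[0,0,0.001,0,0,0,255],[0,0,0.001,0,0,0,255],[0,0,0,0,0,0,255],[0,0,0,0,0,0,255],[0,0,0,0,0,0,255],[0,0,0,0,0,0,255],[0,0,0,0,0,0,255],[0,0,0,0,0,0,255]]'
```

```text
time: 19.07
ee_pos: [601.6, -27.3, 131.9]
tcp_rot: [0.462, 0.535, 0.462, -0.535]
contact_force: [-1.5, -0.4, -0.5]
finger_gap: 17.7
time: 19.73
ee_pos: [601.6, -28.4, 131.9]
tcp_rot: [0.462, 0.535, 0.462, -0.535]
contact_force: [-0.3, 0.6, -0.9]
finger_gap: 17.8
```

```bash
python3 -m jog '[[0,0,0,0,0,0,255],[0,0,0,0,0,0,255],[0,0,0,0,0,0,255],[0,0,0,0,0,0,255],[0,0,0,0,0,0,255],[0,0,0,0,0,0,255],[0,0,0,0,0,0,255],[0,0,0,0,0,0,255]]'; python3 - <<'E'
from h import *
im,d,K,T,c=grab("side"); g=im.astype(int).sum(2)//3
for r in(209,218): print(r,g[r,283:290].tolist(),g[r,317:324].tolist())
def proj(p): 
    q=T[:3,:3]@np.array(p)+T[:3,3]; return np.array([K[0,0]*q[0]/-q[2]+K[0,2], K[1,1]*q[1]/q[2]+K[1,2]])
print("px per mm along y_bed",(proj([600,-30,100])-proj([600.146,-29.011,100])).round(3))
cv2.imwrite("pics/s6.png",cv2.resize(im[165:265,230:330],(600,600),interpolation=2)[...,::-1])
E
```

```text
time: 20.4
ee_pos: [601.5, -28.4, 131.9]
tcp_rot: [0.462, 0.535, 0.462, -0.535]
contact_force: [0.1, -0.3, -1.3]
finger_gap: 17.6
209 [28, 26, 26, 76, 132, 149, 150] [147, 150, 150, 234, 254, 254, 254]
218 [31, 33, 52, 74, 116, 150, 152] [146, 149, 149, 200, 240, 240, 240]
px per mm along y_bed [ 0.329 -0.18 ]
```

View pics/s6.png

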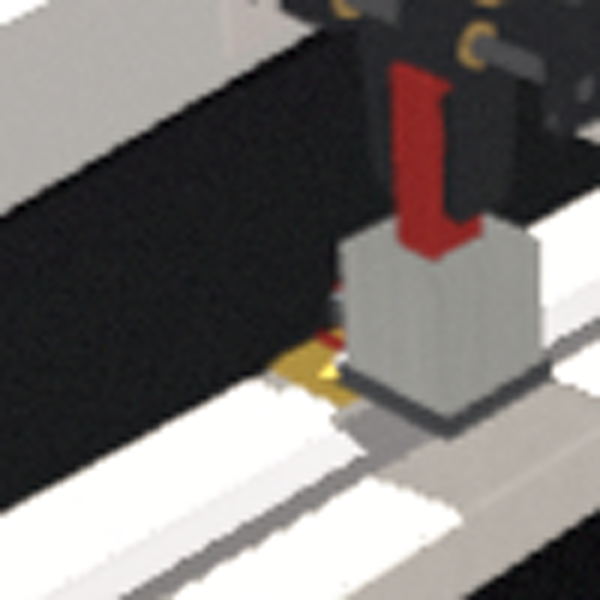

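The carriage moved only about 0.5 mm as the pull relaxed. It now rests in the notch with no net force, the pin is home and gripped, and the pointer (337,288) is near the red line (328,340). Handing in.

```bash
python3 -c "
from workcell import manip; manip.close_job(); s=manip.state(); print(s['time'],s['ee_pos'],s['contact_force'],s['finger_gap'])"
```

```text
the job is handed in; nothing more can be done
the job is handed in; nothing more can be done
```

The red drive pin is out of the rack, fully home in the carriage's socket and still gripped, and the carriage rests in the notch. I handed the job in at about 20.5 s of the 54 s; it gives no verdict.

**Carriage position:**
- **Ridge:** the push force rose to 8 N at the first ridge, then reversed as the carriage snapped in. I moved the arm forward until that pull was gone.
- **Camera:** the carriage's travel measured 182–184 mm, taken about 0.5 mm before the final rest. The red line measured about 184–186 mm from the start.
- **Arm:** it stopped at y = −28.4 mm, against −28.9 mm predicted from the pictures. Side force was about 0 N.

**Pin and grip:** the finger gap was 17.6 mm on the 18 mm handle. The arm's height puts the tip within about 1 mm of fully home, and the last picture shows the handle's underside on the carriage top.

**Less certain:**
- **Notch view:** the arm hid the notch from the top camera and the carriage partly hid it from the side camera, so I couldn't see the pointer against the line directly.
- **Ridge timing:** the first ridge was felt about 2–3 mm later in arm travel than predicted. Play of the pin in its socket and give in the arm could explain that.
- **Other objects:** I did not re-measure the other pins, weights, jar and tray at the end. I felt no unexpected contact during the moves.

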